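# Level the tilting double-bowl stand and lock it

## Task

The top of the pet-bowl stand has been left tilted with its front edge up. Swing it down about its long axis until it is level, then turn the black wing knob at its end on the robot's left clockwise (seen from above) until it stops, so that its bolt locks the top level. Leave the dish, jar, tin and scoop where they stand, and let go of everything at the end.

Things in the scene. Friction and masses are not known exactly. Their poses are not given: they have to be found in the camera images.
- stand: Fixed steel stand, 170 mm (x) by 424 mm (y), bolted down. Origin on the shelf under its middle; its y is the long axis, towards the end with the knob (robot's left); its x points to the back, away from the robot. The top's pivot runs along y, 140 mm above the origin. End plates (150 mm deep, 160 mm high) stand at y = +-199 mm.
- tray (a joint): Tilt of the stand's top, rad: 0 level, positive = front (robot-side) edge up; range -0.35 to 0.95, no stop at level. A 12 mm steel plate, 170 mm (x) by 272 mm (y), pivoted at mid-thickness on its long middle line; in it two fixed bowls 115 mm across at y = +-67 mm, rims 4 mm proud. Friction (0.3 Nm, some 4 N at the edge) keeps it where it is left.
- front_edge (a point): Point on the upper face of the top, at the middle of its front (robot-side) long edge: 85 mm in front of the pivot line, 6 mm above the plate's mid-plane; 146 mm high when level. Its axes turn with the top. The strip 27 mm wide along this edge is clear of the bowls.
- back_edge (a point): The same at the middle of the back long edge, 85 mm behind the pivot line.
- knob (a joint): Turn of the locking knob about an upright axis, rad: 0 open, grows clockwise seen from above, 1.5 = stop, locked. Stiffness 0.06 Nm; stays where left. Under it, at pivot height, a 7 mm bolt 34 mm long turns with it and from about 0.6 on enters a slot in the top's end plate: only if the top is within 0.1 rad of level, else it jams. Locked, it holds the top within 0.07 rad of level.
- knob_grip (a point): Middle of the knob's black wing, on its axis, at height 187 mm, 45 mm in front of and 172 mm to the left of the stand's origin. The wing is a bar 52 mm long, 12 mm wide and 28 mm high, its underside 10 mm above the bracket. The point's x axis lies along the bar: parallel to the stand's x at joint 0, and turned clockwise with the knob.
- dish: Bystander: yellow ceramic dish, 120 mm across, 34 mm high. Origin under its centre.
- jar: Bystander: smoked glass jar with a steel flip-top lid, 88 mm across, 118 mm high. Origin under its centre.
- tin: Bystander: squat aluminium tin, 80 mm across, 48 mm high. Origin under its centre.
- scoop: Bystander, standing on the turntable: clear plastic scoop, cup 75 by 55 by 35 mm with an 85 mm handle along its -x. Origin under the cup's centre.
- turntable: Bystander: fixed turntable, 210 mm across, 22 mm high. Origin under its centre.

How it is judged:
By the outcome, as a careful person would: the job done as asked, in the order asked, and still so for the second after the job is handed in, with the robot touching nothing.
It also fails if it takes over 43 s, if anything falls off the work surface, if the arm or the gripper's body presses on something with over 40 N, if the wrist force passes 120 N, or if a joint passes its speed limit or range.

## Robot

A 6-joint arm with a two-finger parallel gripper is mounted at the origin on the work surface. World frame = base frame: x ahead of the robot, y to its left, z up, the work surface at z = 0. Lengths are in m, angles in rad, forces in N, time in s.
With the tool pointing down it reaches from about 0.25 to 0.775 m from the base axis. Payload 4 kg.
Tool frame: the origin (TCP) lies between the finger pads; the fingertips stand 25 mm ahead of it and the grasp point (between the pads) lies 6 mm ahead of it (robot.tip_reach is the distance from the TCP to the fingertips, in m); z points along the fingers, y is the line along which they close (so a half turn about z gives the same grasp; the last joint's range is limited). The gripper opens to 94 mm and grips with 3 to 60 N. Pads are 16 mm wide; open, the fingers measure 119 mm over their backs; the gripper's body (75 mm by 177 mm) begins 78 mm behind the grasp point.
Start: joints at [1.116, 0.087, 1.371, -0, 1.684, -0.103], TCP at [0.19, 0.516, 0.231] pointing down, gripper open.
Joint ranges: [-3.1, 3.1], [-0.76, 2.03], [0.27, 2.55], [-1.08, 4.22], [0.17, 2.65], [-2.57, 2.57]. Speed limits (rad/s): [2.79, 2.79, 3.14, 3.14, 3.14, 3.14].

## Interface

Orientations are given as [roll, pitch, yaw] about the fixed x, y, z axes, in that order (R = Rz(yaw) Ry(pitch) Rx(roll)).
In Python, from bench import sensors, snapshot, camera_info, ticket, robot gives the robot as it stands.
- The arm moves only by the tool arm_command, never from a script. Its argument "plan" is a list of rows, each an object with "grip": the closure, from -1 (fully open) to 1 (shut); "slide": the shift along the tool's x, y, z normalised to -1 to 1, where 1 is 500 mm, a list of three; "spin": the turn about the tool's z normalised to -1 to 1, where 1 is 5 degrees. A call has 1 to 10 rows; each row shifts and turns the commanded pose from where the row before left it, along the tool's axes as they then stand; what a row does not reach is not made up. A row lasts 1/8 s, in which the tool goes at most 62.5 mm and 10.7 degrees, less where a joint would pass 70% of its speed; a pose out of reach is approached as far as the arm can. A call with a number of a shift or a turn outside -1 to 1 is refused whole. A call with a gripper value outside its range is refused whole. The fingers move at their own pace and stop on an object; the grip force is fixed at half the most. Time passes only in rows, so rows that do not move let the fingers close. It gives the time, the measured TCP pose, the force, the opening and the grip force at its end, in the units of the state.
- sensors.get_obs(): the state, without advancing time (a new reading comes with each control period).
- snapshot(name): name is "scene" or "top"; returns the picture (384x512x3 uint8, red, green, blue); there is no depth.
- camera_info(name): a dict with "fx", "fy", "cx", "cy" (pixels), "k1" (the pictures are not rectified: a ray, as slopes to the right and down, at radius r is drawn at 1 + k1 r^2 times it, then the intrinsics apply), "position" and "rotation" of the camera in the world. Camera axes: x right, y up, looking along -z (the intrinsics and any distortion apply to the point x, -y, -z); pixel columns grow to the right and rows downward; lengths in m; the calibration is good to about 2 mm. A picture is of the moment at which its call begins. camera_info takes no time and is no camera call.
- ticket.close_job(): hands the job in; it is judged then, once.
The state is a dict: "time": time; "joint_positions": joint angles; "qvel": joint speeds; "joint_torque": joint torques, N m; "tool_pos": TCP position; "ee_rot": TCP orientation; "wrist_force": force on the tool from outside, world axes, zero at the start; "wrist_torque": the same for the moment, N m; "width": finger opening in m; "finger_force": force on a finger pad.
Only numpy, scipy, OpenCV 4.12 (cv2) and the standard library are available. Lean on these libraries where they do the work, as an engineer would, in place of code of your own. Each camera call takes 0.05 s, during which the arm holds its last target. There are 200 camera calls.

## Working session

There is one attempt and no reset: what is moved stays moved. The work goes in short steps, Python scripts to look and compute and a tool call to move; the robot and the scene stay as the last step left them, time stands still between calls to the robot, and variables do not carry over. Pictures are saved under pics/ and viewed, at most 10 in all, crops included, and the job is handed in when it is done.

Besides the shell and the picture viewer there is one more tool, called after "Call:" by a JSON object that holds its "fn" and its "kwargs", one argument or row to a line. arm_command: Moves the arm, as the interface text tells. Scaled input: -1 to 1 covers 500 mm each way for a shift and 5 degrees each way for a turn. Its arguments: {"type":"object","properties":{"plan":{"type":"array","items":{"type":"object","properties":{"grip":{"type":"number"},"slide":{"type":"array","items":{"type":"number"}},"spin":{"type":"number"}}}}},"required":["plan"]}

```bash
mkdir -p pics; python3 - <<'E'
from bench import sensors,snapshot,camera_info
import cv2
for n in("scene","top"):
    cv2.imwrite(f"pics/{n}0.png",cv2.cvtColor(snapshot(n),cv2.COLOR_RGB2BGR)); print(camera_info(n))
print(sensors.get_obs())
E
```

```text
{'fx': 450.6800681492116, 'fy': 450.6800681492116, 'cx': 256.9021083109861, 'cy': 194.10570153551564, 'k1': 0.04211023666127077, 'position': array([ 1.03510681, -0.90443076,  1.19273548]), 'rotation': array([ 0.77308441, -0.01332352,  0.54724495])}
{'fx': 382.3565593080693, 'fy': 382.3565593080693, 'cx': 256.1820423907346, 'cy': 191.80421360335615, 'k1': 0.026270721470540815, 'position': array([ 0.29288508, -0.00677366,  1.53176213]), 'rotation': array([ 0.15146007, -0.00478326, -1.57710212])}
{'time': 0.1, 'joint_positions': array([ 1.11590930e+00,  8.78828348e-02,  1.37209864e+00, -7.83976401e-06,
        1.68361367e+00, -1.03125187e-01]), 'qvel': array([ 0.00140888, -0.00334476, -0.00212135,  0.00018712,  0.00068674,
       -0.0008888 ]), 'joint_torque': array([ 1.77782589e-03, -3.41251767e+01, -3.03301656e+01,  7.18495483e-02,
        3.03878495e-02, -8.36502340e-05]), 'tool_pos': array([0.18932446, 0.51590771, 0.22942251]), 'ee_rot': array([-3.13959999e+00, -1.98391565e-04,  2.78982974e+00]), 'wrist_force': array([0.30608266, 0.7122855 , 0.69461226]), 'wrist_torque': array([ 0.03800558, -0.06338183, -0.02854836]), 'finger_force': 0.0, 'width': 0.09396220224577762}
```

View pics/scene0.png

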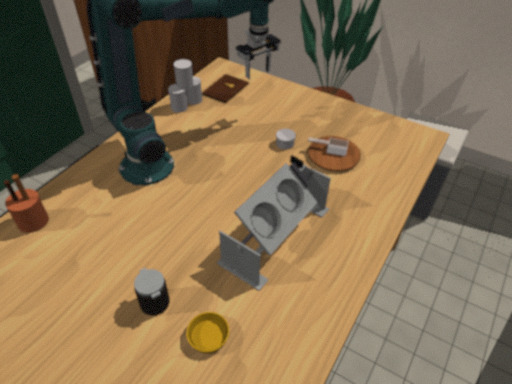

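View pics/top0.png

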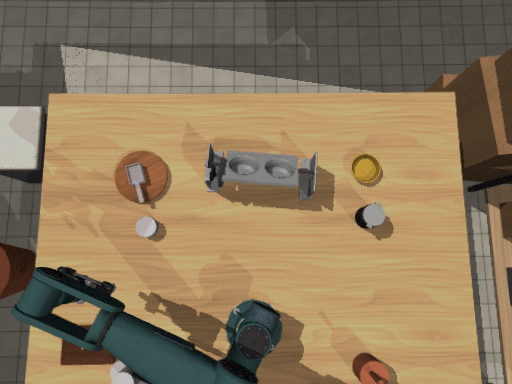

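The scene view shows the stand at about (275,215) with its knob at (297,162). In the top view the stand is at (262,172) with the knob near (214,183). The tin, jar, dish and turntable are clear of it. I'll zoom in on both.

```bash
cat > h.py <<'E'
import numpy as np,cv2
from scipy.spatial.transform import Rotation as R
from bench import sensors,snapshot,camera_info
def cam(n):
    c=camera_info(n); M=R.from_euler('xyz',c['rotation']).as_matrix(); return c,M,np.array(c['position'])
def proj(n,P):
    c,M,p=cam(n); q=(np.atleast_2d(P)-p)@M; s=np.c_[q[:,0],-q[:,1]]/(-q[:,2:]); s=s*(1+c['k1']*(s**2).sum(1,keepdims=True))
    return s*c['fx']+[c['cx'],c['cy']]
def ray(n,uv):
    c,M,p=cam(n); d=(np.array(uv,float)-[c['cx'],c['cy']])/c['fx']; s=d.copy()
    for _ in range(20): s=d/(1+c['k1']*(s@s))
    return p,M@np.array([s[0],-s[1],-1])
def onz(n,uv,z):
    p,d=ray(n,uv); return p+d*(z-p[2])/d[2]
def crop(n,u0,v0,w,h,k,f):
    im=cv2.cvtColor(snapshot(n),cv2.COLOR_RGB2BGR)[v0:v0+h,u0:u0+w]
    cv2.imwrite(f,cv2.resize(im,None,fx=k,fy=k,interpolation=cv2.INTER_CUBIC))
E
python3 - <<'E'
from h import *
crop("top",195,135,130,75,6,"pics/top1.png"); crop("scene",210,140,130,150,4,"pics/scene1.png")
print(onz("top",(214,183),.18),onz("top",(262,170),.14))
E
```

```text
[0.5319393  0.13651482 0.18      ] [ 0.58707028 -0.0368971   0.14      ]
```

View pics/top1.png

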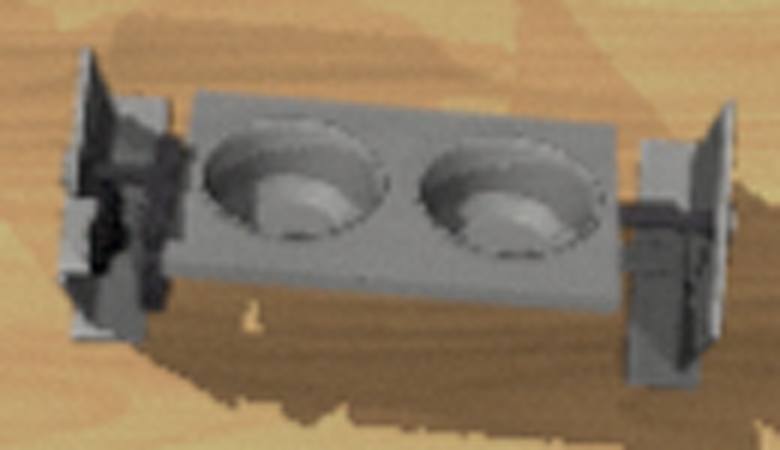

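View pics/scene1.png

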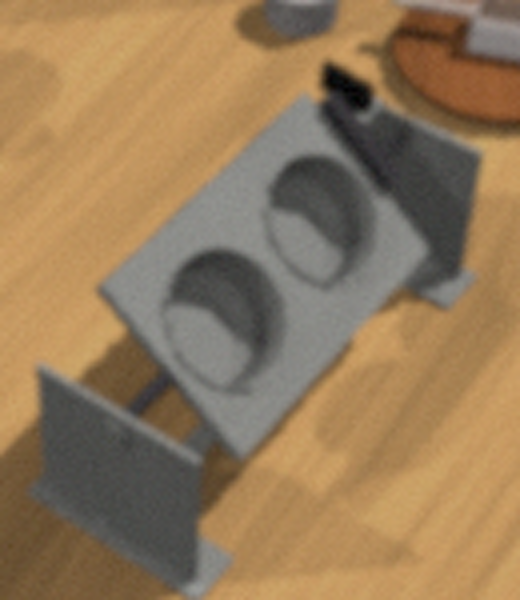

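The top crop shows the tray corners at about (165,270), (615,300), (615,127) and (195,92), with the black knob at (107,235). The scene crop shows the same corners at (308,95), (100,288), (242,457) and (428,245), with the knob at (346,86). I'll triangulate these points.

```bash
python3 - <<'E'
from h import *
def tri(a,b):
    A=[];B=[]
    for n,uv in(("top",a),("scene",b)):
        p,d=ray(n,uv); d/=np.linalg.norm(d); Q=np.eye(3)-np.outer(d,d); A.append(Q);B.append(Q@p)
    return np.linalg.lstsq(np.vstack(A),np.hstack(B),rcond=None)[0]
T=lambda u,v:(195+u/6-.5,135+v/6-.5); S=lambda u,v:(210+u/4-.5,140+v/4-.5)
P={}
for k,a,b in(("FL",(165,268),(308,95)),("FR",(615,300),(100,288)),("BR",(615,127),(242,457)),("BL",(195,92),(428,245)),("RPb",(733,103),(202,462)),("RPf",(720,345),(40,368))):
    P[k]=tri(T(*a),S(*b)); print(k,P[k].round(4))
for n,o in(("top",(195,150,40,50)),("scene",(280,145,30,30))):
    im=snapshot(n); x,y,w,h=o; s=im[y:y+h,x:x+w].astype(int).max(2); m=(s<40).astype(np.uint8)
    c,l,st,ce=cv2.connectedComponentsWithStats(m); i=1+st[1:,4].argmax(); g=ce[i]+[x,y]; print(n,st[i],g); P[n]=g
print("knob",tri(P["top"],P["scene"]),onz("top",P["top"],.187),onz("scene",P["scene"],.187))
print("plate z.16", onz("top",T(733,103),.16),onz("top",T(720,345),.16),onz("scene",S(202,462),.16),onz("scene",S(40,368),.16),"L",onz("top",T(86,48),.16),onz("scene",S(480,152),.16))
c=(P["FL"]+P["FR"]+P["BL"]+P["BR"])/4; d=P["FL"]+P["BL"]-P["FR"]-P["BR"]; f=P["FL"]+P["FR"]-P["BL"]-P["BR"]
yaw=np.arctan2(-d[0],d[1]); print("c",c,"yaw",yaw,"long",d/2,"across",f/2,"tilt",np.arctan2(f[2],np.hypot(f[0],f[1])))
E
```

```text
FL [0.5456 0.1085 0.1926]
FR [ 0.5213 -0.1607  0.193 ]
BR [ 0.6532 -0.1736  0.0919]
BL [0.6765 0.0966 0.0961]
RPb [ 0.6529 -0.2377  0.1582]
RPf [ 0.5037 -0.2253  0.1538]
top [13  8  8 23 86] [211.6627907  170.11627907]
scene [12 13 10  9 56] [296.60714286 162.19642857]
knob [0.57400983 0.14203242 0.18740817] [0.57763794 0.14461576 0.187     ] [0.57093909 0.13901276 0.187     ]
plate z.16 [ 0.65069377 -0.23864549  0.16      ] [ 0.5003136  -0.22631036  0.16      ] [ 0.65509374 -0.23748495  0.16      ] [ 0.50919669 -0.2273882   0.16      ] L [0.6875576  0.15921452 0.16      ] [0.68702445 0.15758427 0.16      ]
c [ 0.59914111 -0.03231251  0.14340062] yaw -0.08825665736595095 long [0.02386626 0.26971629 0.00197003] across [-0.13138094  0.01237443  0.09881404] tilt 0.6427355165257461
```

Call:
{"fn": "arm_command", "kwargs": {
  "plan": [
    {"grip": 1, "slide": [0, 0, -0.02], "spin": -1},
    {"grip": 1, "slide": [0, 0, -0.02], "spin": -1},
    {"grip": 1, "slide": [0, 0, -0.02], "spin": -1},
    {"grip": 1, "slide": [0, 0, 0], "spin": -0.03},
    {"grip": 1, "slide": [0, 0, 0], "spin": 0}
  ]
}}

```text
time: 0.92
tool_pos: [0.1895, 0.5162, 0.26]
ee_rot: [-3.141, -0.0, 3.053]
wrist_force: [-0.0, -0.6, -0.6]
width: 0.0473
finger_force: 0.0
```

```bash
cat >> h.py <<'E'
O=np.array([.596,-.033,0]); Y=-.088; RS=R.from_euler('z',Y).as_matrix()
def st(p): # world->stand
    return RS.T@(np.array(p)-O)
def togo(target): # stand coords of TCP -> tool-axis slide units
    o=sensors.get_obs(); M=R.from_euler('xyz',o['ee_rot']).as_matrix()
    print("tcp stand",st(o['tool_pos']).round(4),"rpy",o['ee_rot'].round(4),"F",o['wrist_force'].round(1),"w",o['width'])
    print("slide",(M.T@(O+RS@np.array(target)-o['tool_pos'])/.5).round(3))
E
python3 -c "
from h import *
togo([-.05,0,.25])"
```

```text
tcp stand [-0.4532  0.5113  0.26  ] rpy [-3.141e+00 -2.000e-04  3.053e+00] F [-0.  -0.6 -0.6] w 0.04733941831660622
slide [-0.807 -1.022  0.02 ]
```

Call:
{"fn": "arm_command", "kwargs": {
  "plan": [
    {"grip": 1, "slide": [-0.07, -0.09, 0]},
    {"grip": 1, "slide": [-0.07, -0.09, 0]},
    {"grip": 1, "slide": [-0.07, -0.09, 0]},
    {"grip": 1, "slide": [-0.07, -0.09, 0]},
    {"grip": 1, "slide": [-0.07, -0.09, 0]},
    {"grip": 1, "slide": [-0.07, -0.09, 0]},
    {"grip": 1, "slide": [-0.07, -0.09, 0]},
    {"grip": 1, "slide": [-0.07, -0.09, 0]},
    {"grip": 1, "slide": [-0.07, -0.09, 0]},
    {"grip": 1, "slide": [-0.07, -0.09, 0]}
  ]
}}

```text
invalid input at $.plan[0]: expected keys grip, slide, spin
```

Call:
{"fn": "arm_command", "kwargs": {
  "plan": [
    {"grip": 1, "slide": [-0.04, -0.06, 0]},
    {"grip": 1, "slide": [-0.04, -0.06, 0]},
    {"grip": 1, "slide": [-0.027, 0, 0]},
    {"grip": 1, "slide": [0, 0, 0]}
  ]
}}

```text
invalid input at $.plan[0]: expected keys grip, slide, spin
```

```bash
python3 -c "
from h import *
togo([-.06,0,.225])"
```

```text
tcp stand [-0.4532  0.5113  0.26  ] rpy [-3.141e+00 -2.000e-04  3.053e+00] F [-0.  -0.6 -0.6] w 0.04733941831660622
slide [-0.787 -1.022  0.07 ]
```

Call:
{"fn": "arm_command", "kwargs": {
  "plan": [
    {"grip": 1, "slide": [-0.07, -0.09, 0], "spin": 0},
    {"grip": 1, "slide": [-0.07, -0.09, 0], "spin": 0},
    {"grip": 1, "slide": [-0.07, -0.09, 0], "spin": 0},
    {"grip": 1, "slide": [-0.07, -0.09, 0], "spin": 0},
    {"grip": 1, "slide": [-0.07, -0.09, 0], "spin": 0},
    {"grip": 1, "slide": [-0.07, -0.09, 0], "spin": 0},
    {"grip": 1, "slide": [-0.07, -0.09, 0], "spin": 0},
    {"grip": 1, "slide": [-0.07, -0.09, 0], "spin": 0},
    {"grip": 1, "slide": [-0.07, -0.09, 0], "spin": 0},
    {"grip": 1, "slide": [-0.07, -0.09, 0], "spin": 0}
  ]
}}

```text
time: 2.17
tool_pos: [0.4994, 0.0358, 0.2599]
ee_rot: [3.141, -0.001, 3.053]
wrist_force: [0.4, 0.6, -0.4]
width: 0.0007
finger_force: 0.0
```

Call:
{"fn": "arm_command", "kwargs": {
  "plan": [
    {"grip": 1, "slide": [-0.04, -0.06, 0], "spin": 0},
    {"grip": 1, "slide": [-0.04, -0.06, 0], "spin": 0},
    {"grip": 1, "slide": [-0.017, 0, 0], "spin": 0},
    {"grip": 1, "slide": [0, 0, 0], "spin": 0}
  ]
}}

```text
time: 2.68
tool_pos: [0.542, -0.026, 0.2597]
ee_rot: [3.141, -0.002, 3.054]
wrist_force: [-0.9, 0.4, 0.0]
width: 0.0004
finger_force: 0.0
```

```bash
python3 -c "
from h import *
togo([-.05,0,.215])"
```

```text
tcp stand [-0.0544  0.0022  0.2597] rpy [ 3.1408e+00 -1.6000e-03  3.0539e+00] F [-0.9  0.4  0. ] w 0.0003999843346805989
slide [-0.009 -0.005  0.089]
```

Call:
{"fn": "arm_command", "kwargs": {
  "plan": [
    {"grip": 1, "slide": [0, 0, 0.042], "spin": 0},
    {"grip": 1, "slide": [0, 0, 0.021], "spin": 0},
    {"grip": 1, "slide": [0, 0, 0.021], "spin": 0},
    {"grip": 1, "slide": [0.01, 0, 0.019], "spin": 0},
    {"grip": 1, "slide": [0.008, 0, 0.014], "spin": 0},
    {"grip": 1, "slide": [0.007, 0, 0.015], "spin": 0},
    {"grip": 1, "slide": [0.005, 0, 0.015], "spin": 0},
    {"grip": 1, "slide": [0.003, 0, 0.016], "spin": 0},
    {"grip": 1, "slide": [0, 0, 0], "spin": 0}
  ]
}}

```text
time: 3.8
tool_pos: [0.5252, -0.0244, 0.1795]
ee_rot: [3.141, 0.0, 3.055]
wrist_force: [0.1, -0.0, 1.0]
width: 0.0006
finger_force: 0.5
```

```bash
python3 -c "
from h import *
togo([-.072,0,.171])"
```

```text
tcp stand [-0.0713  0.0023  0.1795] rpy [3.1413e+00 3.0000e-04 3.0549e+00] F [ 0.1 -0.   1. ] w 0.0005884879206499459
slide [ 0.001 -0.005  0.017]
```

Call:
{"fn": "arm_command", "kwargs": {
  "plan": [
    {"grip": 1, "slide": [0, 0, 0.008], "spin": 0},
    {"grip": 1, "slide": [0, 0, 0.009], "spin": 0},
    {"grip": 1, "slide": [0, 0, 0], "spin": 0},
    {"grip": 1, "slide": [0, 0, 0], "spin": 0}
  ]
}}

```text
time: 4.3
tool_pos: [0.5257, -0.0249, 0.1704]
ee_rot: [3.141, 0.0, 3.054]
wrist_force: [-0.9, 1.2, 2.1]
width: 0.0006
finger_force: 1.0
```

```bash
python3 - <<'E'
from h import *
togo([-.072,0,.26])
crop("scene",210,140,130,150,4,"pics/scene2.png"); print(proj("scene",[O+RS@np.array([a,b,.146]) for a in(-.085,.085) for b in(-.136,.136)]).round(1).tolist())
E
```

```text
tcp stand [-0.0708  0.0019  0.1704] rpy [3.1414e+00 2.0000e-04 3.0544e+00] F [-0.9  1.2  2.1] w 0.0005932868059826298
slide [ 0.002 -0.004 -0.179]
[[229.4, 218.9], [279.4, 171.0], [274.8, 245.4], [322.4, 192.4]]
```

View pics/scene2.png

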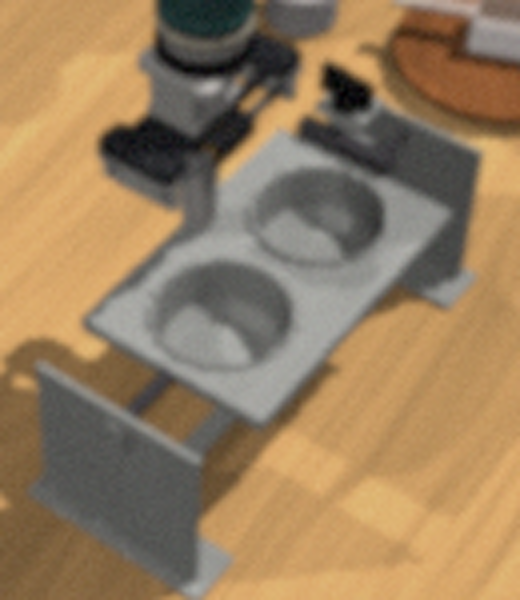

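The tray corners in the scene crop are near (86,322), (282,133), (262,423) and (452,208), within about 1–2 real pixels of the level prediction. Its tilt is therefore about 0 to -0.03, and the knob sits at (347,88). Next I'll lift, open and move to the knob.

Call:
{"fn": "arm_command", "kwargs": {
  "plan": [
    {"grip": 1, "slide": [0, 0, -0.06], "spin": 0},
    {"grip": 1, "slide": [0, 0, -0.06], "spin": 0},
    {"grip": 0, "slide": [0, 0, -0.06], "spin": 0},
    {"grip": -0.3, "slide": [-0.01, 0.08, 0], "spin": 0},
    {"grip": -0.3, "slide": [-0.01, 0.08, 0], "spin": 0},
    {"grip": -0.3, "slide": [-0.015, 0.08, 0], "spin": 0},
    {"grip": -0.3, "slide": [-0.015, 0.08, 0], "spin": 0},
    {"grip": -0.3, "slide": [0, 0.02, 0], "spin": 0},
    {"grip": -0.3, "slide": [0, 0, 0], "spin": 0}
  ]
}}

```text
time: 5.48
tool_pos: [0.5654, 0.1421, 0.2599]
ee_rot: [-3.141, -0.0, 3.055]
wrist_force: [1.0, -0.5, 0.5]
width: 0.0609
finger_force: 0.0
```

```bash
python3 - <<'E'
from h import *
togo([-.045,.172,.186])
crop("scene",240,120,90,75,8,"pics/scene3.png")
crop("top",195,135,130,75,6,"pics/top3.png"); print(proj("scene",[O+RS@np.array([-.045,.172,.187])]), proj("top",[O+RS@np.array([a,b,.146]) for a in(-.085,.085) for b in(-.136,.136)]).round(1).tolist())
E
```

```text
tcp stand [-0.0459  0.1717  0.2599] rpy [-3.1408e+00 -4.0000e-04  3.0550e+00] F [ 1.  -0.5  0.5] w 0.06091936850346608
slide [-0.002  0.001  0.148]
[[295.83866559 161.15552062]] [[296.1, 192.9], [222.2, 186.9], [299.1, 148.0], [226.5, 142.2]]
```

View pics/scene3.png

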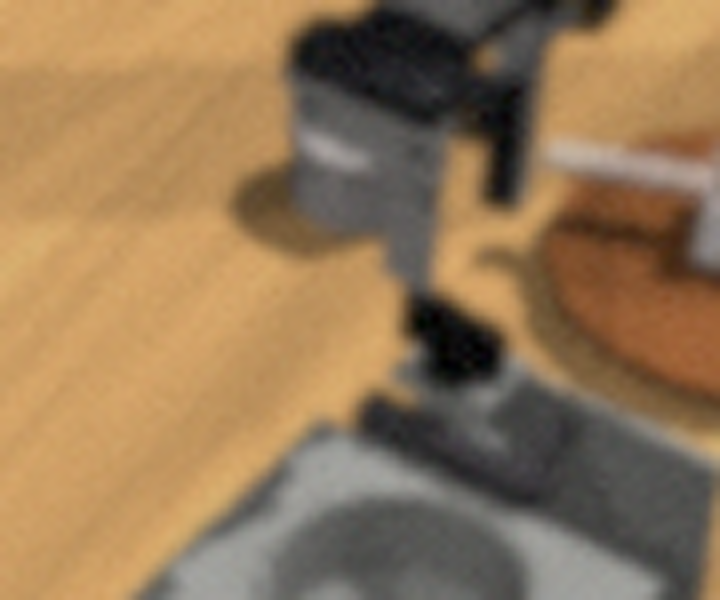

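The knob is centred at (455,338) in the crop, about 0.6 px from the prediction, with the bar along stand x as expected. The open fingers straddle it, so I'll descend and close.

Call:
{"fn": "arm_command", "kwargs": {
  "plan": [
    {"grip": -0.3, "slide": [-0.005, -0.002, 0.05], "spin": 0},
    {"grip": -0.3, "slide": [0, 0, 0.05], "spin": 0},
    {"grip": -0.3, "slide": [0, 0, 0.028], "spin": 0},
    {"grip": -0.3, "slide": [0, 0, 0], "spin": 0},
    {"grip": 1, "slide": [0, 0, 0], "spin": 0},
    {"grip": 1, "slide": [0, 0, 0], "spin": 0},
    {"grip": 1, "slide": [0, 0, 0], "spin": 0},
    {"grip": 1, "slide": [0, 0, 0], "spin": 0},
    {"grip": 1, "slide": [0, 0, 0], "spin": 0},
    {"grip": 1, "slide": [0, 0, 0], "spin": 0}
  ]
}}

```text
time: 6.82
tool_pos: [0.5682, 0.1434, 0.1972]
ee_rot: [3.136, 0.002, 3.056]
wrist_force: [0.5, 4.7, 0.8]
width: 0.0237
finger_force: 30.0
```

The width of 24 mm is more than the 12 mm bar, so the fingers are on something else or the bar is askew. I'll open and look.

Call:
{"fn": "arm_command", "kwargs": {
  "plan": [
    {"grip": -0.3, "slide": [0, 0, 0], "spin": 0},
    {"grip": -0.3, "slide": [0, 0, 0], "spin": 0},
    {"grip": -0.3, "slide": [0, 0, -0.06], "spin": 0},
    {"grip": -0.3, "slide": [0, 0, -0.068], "spin": 0},
    {"grip": -0.3, "slide": [0, 0, 0], "spin": 0}
  ]
}}

```text
time: 7.45
tool_pos: [0.569, 0.1406, 0.264]
ee_rot: [3.141, 0.007, 3.054]
wrist_force: [-0.3, 0.0, -0.0]
width: 0.0609
finger_force: 0.0
```

```bash
python3 - <<'E'
from h import *
togo([-.043,.171,.2])
crop("scene",240,120,90,75,8,"pics/scene4.png")
im=snapshot("scene"); x,y=285,150; s=im[y:y+22,x:x+25].astype(int).max(2); print(s)
E
```

```text
tcp stand [-0.0421  0.1706  0.264 ] rpy [3.1406 0.0066 3.0537] F [-0.3  0.  -0. ] w 0.060887488520430265
slide [0.003 0.001 0.128]
[[155 163 162 147 116  97  96  97 102 123 169 200 211 211 196 185 180 176
  179 185 177 149 126 124 125]
 [184 189 178 156 118 100  96  97 103 134 176 207 211 203 179 151 142 140
  145 151 150 130 113 121 130]
 [193 195 182 152 114  95  97  97 109 136 183 210 208 192 167 146 133 127
  122 127 127 116 104 113 121]
 [193 191 181 154 116 102  96 100 108 143 184 208 208 196 183 169 167 152
  137 126 119 113 111 112 115]
 [195 194 187 163 139 114 102  95 108 148 184 207 212 206 203 199 199 189
  165 144 126 112 109 102 115]
 [194 196 194 187 164 133 101  93 105 139 177 197 207 213 215 212 213 206
  186 160 129 116 110 105 112]
 [197 199 201 196 179 135  89  77  86 108 145 174 195 206 212 213 211 209
  201 172 136 120 112  98 103]
 [200 204 204 198 180 130  72  50  56  69  93 131 164 191 205 210 209 208
  201 180 148 122 111 102 100]
 [203 204 205 201 176 125  67  27  17  32  50  71 112 152 175 194 203 203
  205 190 165 124 113 110 100]
 [204 205 205 204 172 12
[... 641 characters left out ...]
45  25  20   7  21  21   7  23  26  63
  113 145 160 170 183 168 150]
 [211 210 207 180 143 113  91  77  45  25  20  10  14  22  31  31  35  70
  110 129 128 142 167 173 167]
 [205 201 194 172 146 120 104  84  66  44  34  27  35  40  58  57  70  93
  112 107 103 110 134 156 167]
 [190 166 162 161 155 145 131 107  79  70  58  55  62  79  95  97 109 110
  105  94  85  81  92 115 132]
 [154 120 112 128 142 147 132 115  95  80  83  78  82 101 113 127 124 107
   94  77  67  68  77  84  96]
 [108  79  62  76  98 118 113  95  85  87  87  93  91  97 111 117 118  98
   76  69  68  67  68  69  69]
 [ 87  51  51  52  64  73  72  69  67  71  74  86  94  99 102 101  96  77
   68  67  70  69  67  69  66]]
```

View pics/scene4.png

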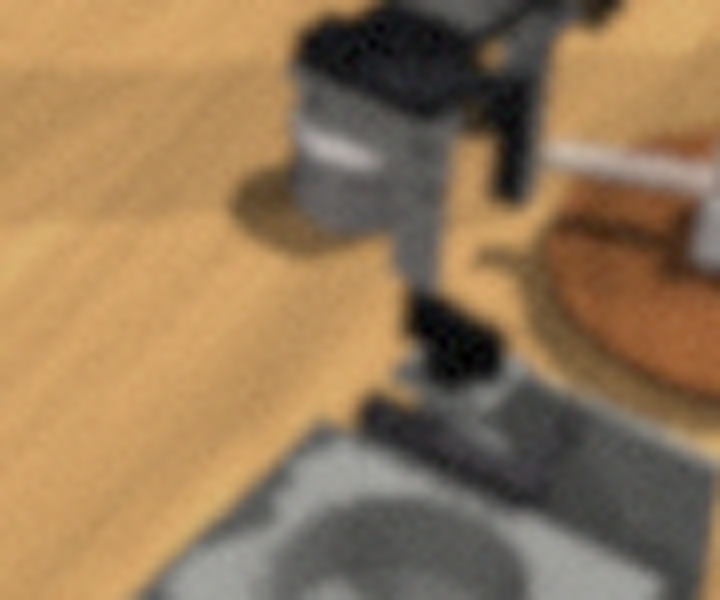

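The knob looks unchanged in the crop, with the black wing at (412–500, 290–385) and a grey hub visible just below it. The fingertips probably closed on that hub, so I'll grasp higher and 1 mm further left.

Call:
{"fn": "arm_command", "kwargs": {
  "plan": [
    {"grip": -0.3, "slide": [0, 0.003, 0.05], "spin": 0},
    {"grip": -0.3, "slide": [0, 0, 0.05], "spin": 0},
    {"grip": -0.3, "slide": [0, 0, 0.016], "spin": 0},
    {"grip": -0.3, "slide": [0, 0, 0], "spin": 0},
    {"grip": 1, "slide": [0, 0, 0], "spin": 0},
    {"grip": 1, "slide": [0, 0, 0], "spin": 0},
    {"grip": 1, "slide": [0, 0, 0], "spin": 0},
    {"grip": 1, "slide": [0, 0, 0], "spin": 0},
    {"grip": 1, "slide": [0, 0, 0], "spin": 0},
    {"grip": 1, "slide": [0, 0, 0], "spin": 0}
  ]
}}

```text
time: 8.8
tool_pos: [0.5676, 0.1436, 0.2026]
ee_rot: [3.139, -0.0, 3.055]
wrist_force: [-0.9, 3.9, 0.2]
width: 0.0121
finger_force: 29.7
```

Now it reads 12.1 mm, so the fingers are on the wing. I'll centre slightly and turn clockwise.

Call:
{"fn": "arm_command", "kwargs": {
  "plan": [
    {"grip": 1, "slide": [0, 0.003, 0], "spin": 0},
    {"grip": 1, "slide": [0, 0, 0], "spin": 1},
    {"grip": 1, "slide": [0, 0, 0], "spin": 1},
    {"grip": 1, "slide": [0, 0, 0], "spin": 1},
    {"grip": 1, "slide": [0, 0, 0], "spin": 1},
    {"grip": 1, "slide": [0, 0, 0], "spin": 1},
    {"grip": 1, "slide": [0, 0, 0], "spin": 1},
    {"grip": 1, "slide": [0, 0, 0], "spin": 1},
    {"grip": 1, "slide": [0, 0, 0], "spin": 0},
    {"grip": 1, "slide": [0, 0, 0], "spin": 0}
  ]
}}

```text
time: 10.05
tool_pos: [0.5678, 0.1438, 0.2026]
ee_rot: [-3.141, -0.0, 2.444]
wrist_force: [-1.6, 0.7, 1.9]
width: 0.012
finger_force: 29.8
```

```bash
python3 -c "
from h import *
o=sensors.get_obs();print(o['wrist_torque'],3.0536-o['ee_rot'][2],o['wrist_force'])"
```

```text
[ 0.19504848  0.32680132 -0.06715819] 0.6091785421928138 [-1.59485548  0.65152937  1.90089802]
```

Torque is normal at 0.61 rad. I'll continue into the slot.

Call:
{"fn": "arm_command", "kwargs": {
  "plan": [
    {"grip": 1, "slide": [0, 0, 0], "spin": 1},
    {"grip": 1, "slide": [0, 0, 0], "spin": 1},
    {"grip": 1, "slide": [0, 0, 0], "spin": 1},
    {"grip": 1, "slide": [0, 0, 0], "spin": 1},
    {"grip": 1, "slide": [0, 0, 0], "spin": 0}
  ]
}}

```text
time: 10.68
tool_pos: [0.5678, 0.1437, 0.2026]
ee_rot: [-3.141, 0.0, 2.096]
wrist_force: [-2.4, 0.5, 2.0]
width: 0.0114
finger_force: 29.8
```

```bash
python3 -c "
from h import *
o=sensors.get_obs();print(o['wrist_torque'],3.0536-o['ee_rot'][2],o['wrist_force'])"
```

```text
[ 0.06500737  0.44566242 -0.03990905] 0.9578184991259406 [-2.36778287  0.4648558   1.98631497]
```

Call:
{"fn": "arm_command", "kwargs": {
  "plan": [
    {"grip": 1, "slide": [0, 0, 0], "spin": 1},
    {"grip": 1, "slide": [0, 0, 0], "spin": 1},
    {"grip": 1, "slide": [0, 0, 0], "spin": 1},
    {"grip": 1, "slide": [0, 0, 0], "spin": 1},
    {"grip": 1, "slide": [0, 0, 0], "spin": 1},
    {"grip": 1, "slide": [0, 0, 0], "spin": 1},
    {"grip": 1, "slide": [0, 0, 0], "spin": 0.5},
    {"grip": 1, "slide": [0, 0, 0], "spin": 0}
  ]
}}

```text
time: 11.68
tool_pos: [0.5679, 0.1438, 0.2026]
ee_rot: [-3.142, 0.0, 1.53]
wrist_force: [-1.6, -0.5, 2.7]
width: 0.0117
finger_force: 30.4
```

```bash
python3 -c "
from h import *
o=sensors.get_obs();print(o['wrist_torque'],3.0536-o['ee_rot'][2],o['wrist_force'],o['width'])"
```

```text
[0.08015875 0.41886131 0.54593034] 1.5233555329873614 [-1.55189368 -0.54651112  2.68793949] 0.011655998937905495
```

The torque rose to 0.55 Nm, so the knob is at its stop. I'll release and lift clear.

Call:
{"fn": "arm_command", "kwargs": {
  "plan": [
    {"grip": -0.3, "slide": [0, 0, 0], "spin": 0},
    {"grip": -0.3, "slide": [0, 0, 0], "spin": 0},
    {"grip": -0.3, "slide": [0, 0, 0], "spin": 0},
    {"grip": -0.3, "slide": [0, 0, -0.06], "spin": 0},
    {"grip": -0.3, "slide": [0, 0, -0.08], "spin": 0},
    {"grip": -0.3, "slide": [0, 0, -0.1], "spin": 0},
    {"grip": -0.3, "slide": [0, 0, -0.1], "spin": 0},
    {"grip": -0.3, "slide": [0, 0, 0], "spin": 0}
  ]
}}

```text
time: 12.68
tool_pos: [0.5691, 0.144, 0.3784]
ee_rot: [3.131, -0.002, 1.527]
wrist_force: [0.8, 0.1, 0.7]
width: 0.0613
finger_force: 0.0
```

```bash
python3 -c "
from h import *
crop('scene',210,140,130,150,4,'pics/scene5.png')"
```

```text
(no output)
```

View pics/scene5.png

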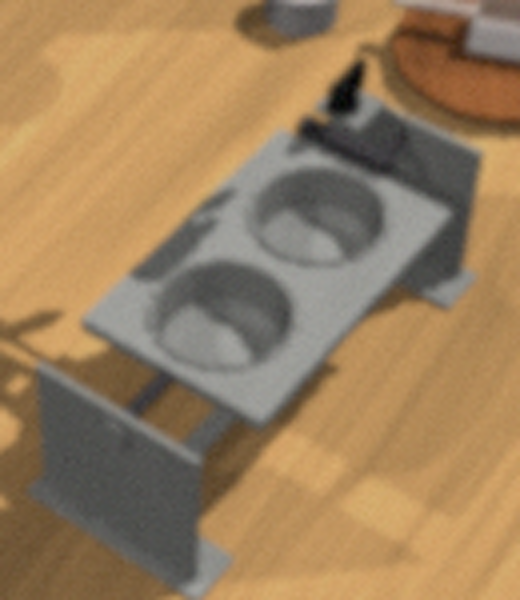

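The wing at (346,88) now lies along the stand's long axis. The tray is unchanged, with level corners at (85,322), (282,133), (262,423) and (452,208), and the gripper is clear.

```bash
python3 -c "
from bench import ticket
print(ticket.close_job())"
```

```text
the job is handed in; nothing more can be done
None
```

I swung the top down to level and turned the wing knob clockwise to its stop, so the bolt should be locked; then I let go of everything, backed clear and handed the job in at about 13 s.

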